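Level the hinged display shelf and hold it seated

TASK

Pick up the spirit level gently (its vial is fragile: no more than about 15 N of grip), lay it vial up along the middle of the white hinged shelf and let go of it. Then take the round knob of the shelf's levelling foot, press it down so that the sprung end of the shelf is fully home, and turn it until the bubble sits between the two marks. Finish while still holding the knob and pressing the shelf home, bubble centred, and leave the decanter, bowl and pipette stand where they are.

Things in the scene. Friction and masses are not known exactly. Their poses are not given: they have to be found in the camera images.
- level_center (a point): Centre of the bar of the spirit level, 17 mm above its underside: an aluminium bar 160 x 26 mm in plan, 34 mm high, about 0.25 kg, lying loose on the worktop, vial up. The yellow-green tubular vial on top is 88 mm long, 17 mm thick and reaches 10 mm above the bar. x runs along the bar, z up out of the vial's side. Grip the bar's sides, across its 26 mm width.
- level: The same spirit level as a whole; its origin is the centre of its underside, 17 mm below level_center, with the same axes.
- bubble (a joint): Bubble of the level, rad of tilt: 0 centred, positive towards the level's own +x end. It goes to the higher end, 4 mm along the vial per 0.01 rad, and settles within a second. A white blob about 12 mm long; the two black rings that mark the centre are 19.6 mm apart, so it is clear between them up to about 0.0075 either way.
- spot (a point): Point on top of the white lacquered shelf (board 150 mm in x, 385 mm in y, 18 mm thick, top about 100 mm above the worktop), at the middle of its free part: the middle of the level goes here. Hinge 155 mm from here towards +y, knob 165 mm towards -y. y runs along the shelf (the level lies along it, either way round), z is its normal. At the start the knob end is too high.
- lift (a joint): How far the spring holds the knob end of the shelf up off the seat of its foot, rad about the hinge: 0.03 (about 10 mm at the knob) when left alone, 0 when pressed fully home against a firm stop. Needs about 5 to 10 N downwards on the knob. The shelf's tilt is the foot's setting plus this.
- knob: Knob of the levelling foot: upright, round, fluted, steel, 44 mm in diameter from 8 to 50 mm above the shelf, at the shelf's -y end, 320 mm from the hinge. Origin on its axis at the shelf's top. Friction 0.12 N m; stays where left. Counter-clockwise from above lowers this end, 0.035 rad of tilt (11 mm at the knob) per rad of turn; clockwise raises it. Starts 0.6 to 1.3 rad too high.
- knob_grip (a point): Point on the knob's axis 30 mm above the shelf's top, a good height to grip.
- decanter: Bystander: flask-shaped glass decanter, 104 mm wide, 168 mm high; origin at the centre of its underside.
- bowl: Bystander: sage-green ceramic bowl, 130 mm wide, 55 mm high; origin at the centre of its underside.
- pipette_stand: Bystander: short glass pipette in a steel stand, foot 64 mm wide, 132 mm high; origin at the centre of its underside.
There are look-alikes about, which are no part of the job. Of the things that look like the level, the smaller one is meant.

How it is judged (in metres and radians):
On the way:
1. the level lies on the shelf, along it and near the middle of the free part, let go (z of level_center in the frame of spot between 0.011 and 0.023 m and x of level_center in the frame of spot between -0.04 and 0.04 m and y of level_center in the frame of spot between -0.05 and 0.05 m and angle between the x axis of level_center and the y axis of spot, either way round below 0.2 rad and angle between the z axis of level_center and the z axis of spot, either way round below 0.05 rad and contact force between each of the arm, the fingers and level below 0.2 N and linear speed of level below 0.02 m/s), for 0.3 s.
At the end, for the whole second after the job is handed in: The level lies vial up on the shelf, let go, within 40 mm of the spot across the shelf, 50 mm along it and 0.2 rad of the shelf's length; the bubble is within 0.01 rad (4 mm); the shelf is pressed home (lift below 0.006 rad); the fingers still hold and press the knob (over 3 N) (z of level_center in the frame of spot between 0.011 and 0.023 m and x of level_center in the frame of spot between -0.04 and 0.04 m and y of level_center in the frame of spot between -0.05 and 0.05 m and angle between the x axis of level_center and the y axis of spot, either way round below 0.2 rad and angle between the z axis of level_center and the z axis of spot, either way round below 0.05 rad and contact force between each of the arm, the fingers and level below 0.2 N and value of joint bubble between -0.01 and 0.01 rad and value of joint lift below 0.006 rad and contact force between the fingers and knob above 3 N); the arm keeps its last pose, push and grip.
It fails at once if the level is gripped harder than it bears (over 50 N of contact, both fingers together) (contact force between the fingers and level above 50 N).
It fails at once if the decanter is shifted (over 30 mm) or tipped (distance of decanter from where it was at the start of the episode above 0.03 m or angle between decanter's own z axis and vertical above 0.4 rad).
It fails at once if the bowl is shifted (over 30 mm) or tipped (distance of bowl from where it was at the start of the episode above 0.03 m or angle between bowl's own z axis and vertical above 0.4 rad).
It fails at once if the pipette stand is shifted (over 30 mm) or tipped (distance of pipette_stand from where it was at the start of the episode above 0.03 m or angle between pipette_stand's own z axis and vertical above 0.4 rad).
It also fails if it takes over 61 s, if anything falls off the work surface, if the arm or the gripper's body presses on something with over 40 N, if the wrist force passes 120 N, or if a joint passes its speed limit or range.

ROBOT

A 6-joint arm with a two-finger parallel gripper is mounted at the origin on the work surface. World frame = base frame: x ahead of the robot, y to its left, z up, the work surface at z = 0. Lengths are in mm, angles in rad, forces in N, time in s.
With the tool pointing down it reaches from about 300 to 775 mm from the base axis. Payload 14.6 kg.
Tool frame: the origin (TCP) lies midway between the tips of the shut fingers; the grasp point (between the pads) lies 19 mm behind it; y points along the fingers, z is the direction in which the jaws open and shut, and the axes are right-handed (so a half turn about y gives the same grasp; the last joint's range is limited). The gripper opens to 94 mm and grips with 3 to 60 N. Pads are 16 mm wide; open, the fingers measure 119 mm over their backs; the gripper's body (75 mm by 177 mm) begins 78 mm behind the grasp point.
Start: joints at [-1.259, 0.3, 1.521, -0, 1.321, -0.067], TCP at [203.386, -511.002, 180.446] pointing down, gripper open.
Joint ranges: [-3.03, 3.03], [-0.79, 2.21], [0.23, 2.52], [-1.04, 4.18], [0, 3.07], [-2.55, 2.55]. Speed limits (rad/s): [2.22, 2.22, 2.57, 3.14, 3.14, 3.14].

INTERFACE

Orientations are given as [roll, pitch, yaw] about the fixed x, y, z axes, in that order (R = Rz(yaw) Ry(pitch) Rx(roll)).
In Python, from cell import manip gives the robot as it stands.
- The arm moves only by the tool play_rows, never from a script. Its argument "series" is a list of rows, each a list of 3 entries, a list of its own where there are three numbers: the shift along the tool's x, y, z in m, then the turn about the tool's y in rad, then the closure, from 0 (fully open) to 1 (shut). In form: [[[dx, dy, dz], twist, grip], ...]. A call has 1 to 20 rows; each row is the pose to reach, as a shift and turn from the pose measured when the call began, along the tool's axes at that moment; what a row does not reach only later rows make up. A row lasts 1/10 s, in which the tool goes at most 50 mm and 8.59 degrees, less where a joint would pass 70% of its speed; a pose out of reach is approached as far as the arm can. A call with a gripper value outside its range is refused whole. The fingers move at their own pace and stop on an object; "squeeze" is the grip in N (left out, the last holds). Time passes only in rows, so rows that repeat a pose let the fingers close. It gives the time, the measured TCP pose, the force and the opening at its end, in the units of the state.
- manip.read_state(): the state, without advancing time (a new reading comes with each control period).
- manip.camera(name): name is "side" or "top"; returns the picture (480x640x3 uint8, red, green, blue); there is no depth.
- manip.camera_params(name): a dict with "K" (3x3 intrinsics, pixels), "dist_coeffs" ([k1, k2, p1, p2, k3] as OpenCV has them; the pictures are not rectified), "rvec" (rotation vector, rad) and "tvec" (3), from world to camera coordinates, as OpenCV has them. Camera axes: x right, y down, z forward; pixel columns grow to the right and rows downward; lengths in mm; the calibration is good to about 2 mm. A picture is of the moment at which its call begins. camera_params takes no time and is no camera call.
- manip.sign_off(): hands the job in, once; it reports no verdict.
The state is a dict: "clock": time; "joints": joint angles; "qd": joint speeds; "effort": joint torques, N m; "eef_pos": TCP position; "eef_rot": TCP orientation; "wrist_force": force on the tool from outside, world axes, zero at the start; "moment": the same for the moment, N m; "finger_gap": finger opening in mm.
Only numpy, scipy, OpenCV 4.12 (cv2) and the standard library are available. Lean on these libraries where they do the work, as an engineer would, in place of code of your own. Each camera call takes 0.05 s, during which the arm holds its last target. There are 200 camera calls.

## Working session

There is one attempt and no reset: what is moved stays moved. The work goes in short steps, Python scripts to look and compute and a tool call to move; the robot and the scene stay as the last step left them, time stands still between calls to the robot, and variables do not carry over. Pictures are saved under pics/ and viewed, about 8 in all and at most 12, crops included, and the job is handed in when it is done.

Besides the shell and the picture viewer there is one more tool, called after ">>>" in YAML: its name, and indented under it one key for each argument. play_rows: Moves the arm, as the interface text tells. Its arguments: {"type":"object","properties":{"series":{"type":"array","items":{"type":"array"}},"squeeze":{"type":"number"}},"required":["series"]}

```bash
mkdir -p pics
cat > h.py <<'E'
import numpy as np, cv2
from cell import manip
from scipy.spatial.transform import Rotation as R
def cam(n):
    p=manip.camera_params(n); return np.array(p["K"],float),np.array(p["dist_coeffs"],float),np.array(p["rvec"],float),np.array(p["tvec"],float).reshape(3)
def unproj(n,pts,z):
    K,d,r,t=cam(n); u=cv2.undistortPoints(np.array(pts,float).reshape(-1,1,2),K,d).reshape(-1,2)
    Rm=cv2.Rodrigues(r)[0]; c=-Rm.T@t; o=[]
    z=np.broadcast_to(z,len(u))
    for q,zz in zip(u,z):
        v=Rm.T@np.array([*q,1]); o.append(c+v*(zz-c[2])/v[2])
    return np.array(o)
def proj(n,P):
    K,d,r,t=cam(n); return cv2.projectPoints(np.array(P,float).reshape(-1,1,3),r,t,K,d)[0].reshape(-1,2)
def snap(n,f,crop=None,s=1):
    im=manip.camera(n)
    o=im
    if crop: x0,y0,x1,y1=crop; o=im[y0:y1,x0:x1]
    if s!=1: o=cv2.resize(o,None,fx=s,fy=s,interpolation=cv2.INTER_CUBIC)
    cv2.imwrite('pics/'+f,o[:,:,::-1]); return im
E
python3 - <<'E'
from h import *
np.set_printoptions(precision=3,suppress=True)
snap('top','top0.png');snap('side','side0.png')
for n in('top','side'):
    K,d,r,t=cam(n);Rm=cv2.Rodrigues(r)[0];print(n,-Rm.T@t,Rm[2],K[0,0])
s=manip.read_state();print(s);print(R.from_euler('xyz',s['eef_rot']).as_matrix())
E
```

```text
top [ 280.231    7.48  1573.709] [ 0.184 -0.004 -0.983] 525.0931915552078
side [1252.719 1090.493 1094.857] [-0.379 -0.619 -0.687] 601.9198487953669
{'clock': 0.1, 'joints': array([-1.259,  0.3  ,  1.522,  0.   ,  1.321, -0.067]), 'qd': array([ 0.001, -0.001,  0.001,  0.   ,  0.001, -0.001]), 'effort': array([  0.003, -53.264, -35.328,   0.071,   0.023,  -0.   ]), 'eef_pos': array([ 203.324, -510.757,  179.93 ]), 'eef_rot': array([-1.572,  0.   , -2.763]), 'wrist_force': array([-0.149, -0.547,  0.922]), 'moment': array([ 0.028, -0.016, -0.007]), 'finger_gap': 93.81561877446642}
[[-0.929 -0.     0.37 ]
 [-0.37   0.001 -0.929]
 [-0.    -1.    -0.001]]
```

View pics/top0.png

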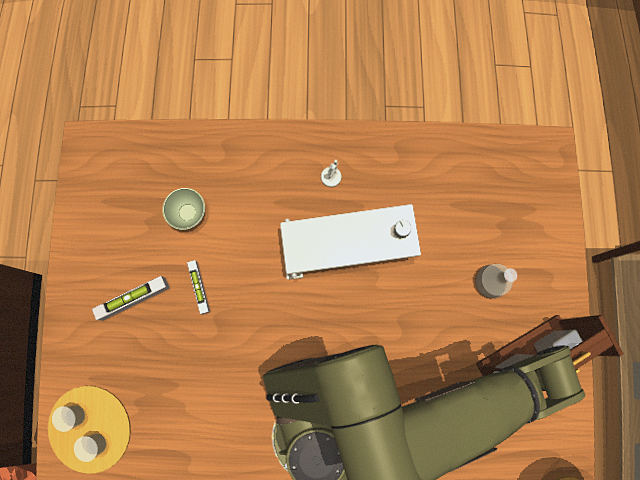

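View pics/side0.png

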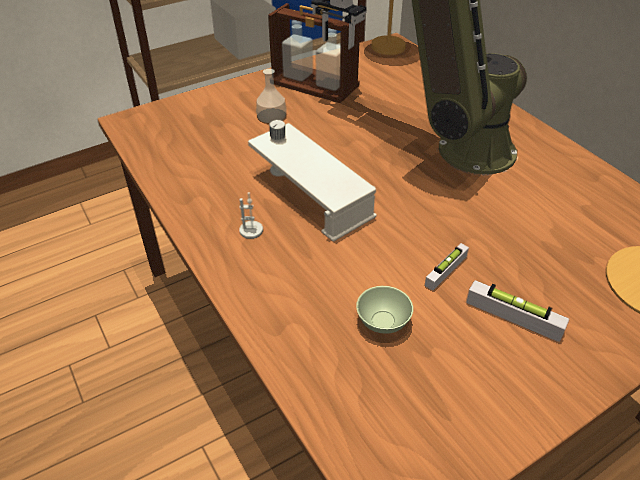

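The top view shows the small level at about (198,287), the larger look-alike at (130,298), the shelf with corners (281,221), (414,206), (420,256) and (287,277), and the knob at (402,228). The bowl is at (184,209), the pipette stand at (331,176) and the decanter at (495,281).

Run:
```python
from h import *
np.set_printoptions(precision=1,suppress=True)
im=cv2.imread('pics/top0.png')
a=cv2.resize(im[250:325,160:235],None,fx=5,fy=5,interpolation=cv2.INTER_CUBIC)
b=cv2.resize(im[195:290,270:430],None,fx=5,fy=5,interpolation=cv2.INTER_CUBIC)
o=np.zeros((860,800,3),np.uint8);o[:375,:375]=a;o[380:855,:800]=b
cv2.imwrite('pics/c0.png',cv2.resize(o,None,fx=.69,fy=.69,interpolation=cv2.INTER_AREA))
hsv=cv2.cvtColor(im,cv2.COLOR_BGR2HSV)
m=((hsv[...,1]<40)&(hsv[...,2]>190)).astype(np.uint8)
n,l,st,c=cv2.connectedComponentsWithStats(m)
for i in range(1,n):
    if st[i,4]>25: print(st[i],c[i], cv2.minAreaRect(np.argwhere(l==i)[:,::-1].astype(np.float32)))
# level: non-wood region
g=np.zeros(im.shape[:2],bool);g[255:320,180:215]=1
lm=g&(((hsv[...,1]<60)&(hsv[...,2]>150))|((hsv[...,0]>22)&(hsv[...,0]<45)&(hsv[...,1]>80)))
pts=np.argwhere(lm)[:,::-1].astype(np.float32)
W=unproj('top',pts,34)[:,:2].astype(np.float32);print('level',cv2.minAreaRect(W),W.mean(0))
print('shelf c',unproj('top',[[281,221],[414,206],[420,256],[287,277]],[100,110,110,100]))
print('knob',unproj('top',[[402,228]],160),unproj('side',[[278,126]],160))
print('level side ends',unproj('side',[[464,247],[430,282]],34))
print('others',unproj('top',[[184,209],[331,176],[490,285]],[20,0,0]))
```

```text
[321 168  20  18 206] [331.1 177.5] ((330.5, 176.5), (17.0, 19.0), 90.0)
[ 281  204  140   69 6768] [348.7 238.5] ((350.04620361328125, 237.86924743652344), (53.334930419921875, 135.07382202148438), 82.87498474121094)
[187 260  11  11  75] [192.  265.1] ((192.0882568359375, 265.8529357910156), (10.429031372070312, 8.00367546081543), 75.96376037597656)
[504 269  13  13 129] [510.  274.8] ((510.0, 275.0), (12.0, 12.0), 90.0)
[ 93 276  73  44 377] [130.6 297.5] ((128.2974090576172, 297.579833984375), (11.886929512023926, 76.85487365722656), 64.25929260253906)
[198 300  10  14  87] [202.7 307.4] ((202.4117889404297, 306.6471252441406), (11.64171028137207, 8.246211051940918), 75.96376037597656)
[ 65 409  10  17  90] [ 69.8 417.8] ((69.29412078857422, 417.176513671875), (16.492422103881836, 8.731282234191895), 75.96376037597656)
[ 86 437  11  17 101] [ 91.3 446.5] ((91.0, 445.0), (16.0, 10.0), 90.0)
level ((432.9508361816406, 354.26251220703125), (159.32530212402344, 25.368484497070312), 17.183225631713867) [433.1 354.4]
shelf c [[ 618.5  106.3  100. ]
 [ 665.9 -277.4  110. ]
 [ 519.6 -291.1  110. ]
 [ 456.7   85.5  100. ]]
knob [[ 589.4 -232.5  160. ]] [[ 586.8 -229.9  160. ]]
level side ends [[363.9 340.3  34. ]
 [515.7 389.5  34. ]]
others [[ 671.5  411.5   20. ]
 [ 788.   -39.8    0. ]
 [ 449.9 -529.4    0. ]]
```

View pics/c0.png

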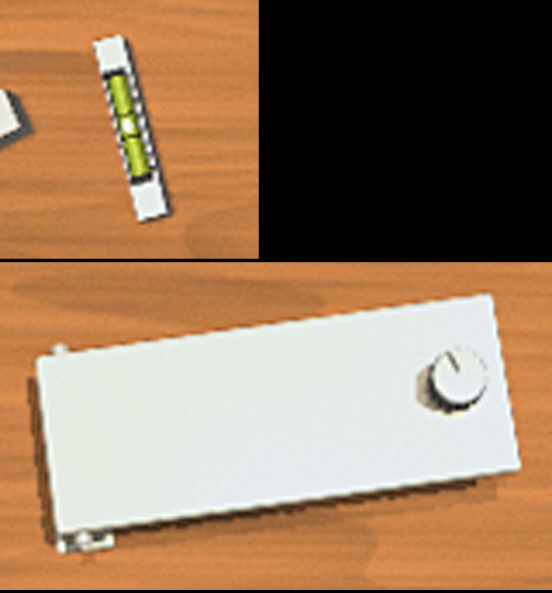

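The crop shows the small level with vial up and bubble central, and the shelf's edges from (281,223) to (412,205) and from (287,273) to (420,255). The knob cap centre is at about (403,228). The level measures 159 x 25 mm, which matches the given size.

```bash
cat >> h.py <<'E'
def to(x,y,z,jaw=None):
    """shift in tool axes (m) and twist to reach world mm / jaw yaw deg"""
    s=manip.read_state(); M=R.from_euler('xyz',s['eef_rot']).as_matrix()
    d=M.T@(np.array([x,y,z])-s['eef_pos'])/1000
    j=np.degrees(np.arctan2(M[1,2],M[0,2])); tw=0 if jaw is None else -np.radians(jaw-j)
    print((x,y,z),'->',d.round(4),'twist',round(float(tw),3),'jaw now',j.round(1))
def tri(a,b):
    P=[];U=[]
    for n,q in(('top',a),('side',b)):
        K,d,r,t=cam(n);P.append(np.c_[cv2.Rodrigues(r)[0],t]);U.append(cv2.undistortPoints(np.array([[q]],float),K,d).reshape(2,1))
    X=cv2.triangulatePoints(P[0],P[1],U[0],U[1]);return (X[:3]/X[3]).ravel()
E
python3 - <<'E'
from h import *
np.set_printoptions(precision=1,suppress=True)
print('knob top',tri((403.2,228),(277.5,125)))
c=unproj('top',[[281,223],[412,205],[420,255],[287,273]],[100,122,122,100]);print(c)
e=(c[1]+c[2])/2-(c[0]+c[3])/2;print('axis yaw',np.degrees(np.arctan2(-e[1],-e[0])),np.linalg.norm(e))
print('corner knob end',tri((412,205),(248.5,144)),'hinge corner +x',tri((281,223),(327,208)))
to(203,-511,270);to(450,-100,270);to(433,354,270,-73);to(433,354,60,-73)
E
```

```text
knob top [ 587.6 -234.6  161.6]
[[ 612.6  106.2  100. ]
 [ 665.6 -269.3  122. ]
 [ 520.5 -288.8  122. ]
 [ 468.1   85.8  100. ]]
axis yaw 98.00101218139746 379.3370072196867
corner knob end [ 668.  -271.1  104.7] hinge corner +x [618.7 101.  103. ]
(203, -511, 270) -> [ 0.  -0.1  0. ] twist 0.0 jaw now -68.3
(450, -100, 270) -> [-0.4 -0.1 -0.3] twist 0.0 jaw now -68.3
(433, 354, 270) -> [-0.5 -0.1 -0.7] twist 0.082 jaw now -68.3
(433, 354, 60) -> [-0.5  0.1 -0.7] twist 0.082 jaw now -68.3
```

```bash
sed -i "s/d.round(4)/[round(float(v),4) for v in d]/" h.py; python3 -c "
from h import *
to(203,-511,270);to(450,-100,270);to(433,354,270,-73);to(433,354,110,-73)"
```

```text
(203, -511, 270) -> [0.0004, -0.0901, 0.0] twist 0.0 jaw now -68.3
(450, -100, 270) -> [-0.3811, -0.0897, -0.2905] twist 0.0 jaw now -68.3
(433, 354, 270) -> [-0.5332, -0.0893, -0.7186] twist 0.082 jaw now -68.3
(433, 354, 110) -> [-0.5332, 0.0707, -0.7184] twist 0.082 jaw now -68.3
```

>>> play_rows:
  series:
    - [[0, -0.05, 0], 0, 0.3]
    - [[0, -0.09, 0], 0, 0.3]
    - [[-0.381, -0.09, -0.29], 0, 0.3]
    - [[-0.381, -0.09, -0.29], 0, 0.3]
    - [[-0.381, -0.09, -0.29], 0, 0.3]
    - [[-0.381, -0.09, -0.29], 0, 0.3]
    - [[-0.381, -0.09, -0.29], 0, 0.3]
    - [[-0.381, -0.09, -0.29], 0, 0.3]
    - [[-0.381, -0.09, -0.29], 0, 0.3]
    - [[-0.381, -0.09, -0.29], 0, 0.3]
    - [[-0.381, -0.09, -0.29], 0, 0.3]
    - [[-0.381, -0.09, -0.29], 0, 0.3]
    - [[-0.533, -0.09, -0.719], 0.08, 0.3]
    - [[-0.533, -0.09, -0.719], 0.08, 0.3]
    - [[-0.533, -0.09, -0.719], 0.08, 0.3]
    - [[-0.533, -0.09, -0.719], 0.08, 0.3]
    - [[-0.533, -0.09, -0.719], 0.08, 0.3]
    - [[-0.533, -0.09, -0.719], 0.08, 0.3]
    - [[-0.533, -0.09, -0.719], 0.08, 0.3]
    - [[-0.533, -0.09, -0.719], 0.08, 0.3]

```text
clock: 2.1
eef_pos: [434.1, 301.3, 270.5]
eef_rot: [-1.572, -0.0, -2.843]
wrist_force: [0.3, -0.9, 0.0]
finger_gap: 65.7
```

```bash
python3 -c "
from h import *
to(433,354,90,-73)
print(manip.read_state())"
```

```text
(433, 354, 90) -> [-0.0145, 0.1805, -0.0506] twist 0.002 jaw now -72.9
{'clock': 2.1, 'joints': array([5.36814066e-01, 1.97916178e-01, 1.44038837e+00, 9.23328808e-04,
       1.50329210e+00, 1.80858557e+00]), 'qd': array([ 8.63635814e-01,  5.92251850e-01, -6.92027048e-01,  3.08046242e-04,
        9.27491481e-02,  8.61578497e-01]), 'effort': array([ -4.21181783, -54.8786509 , -31.91495419,   0.15263189,
        -0.18310276,  -1.69832915]), 'eef_pos': array([434.12816837, 301.26042111, 270.4902555 ]), 'eef_rot': array([-1.57169068e+00, -2.20909146e-04, -2.84263001e+00]), 'wrist_force': array([ 0.2796925 , -0.88814545,  0.00941579]), 'moment': array([-0.036157  , -0.05603491, -0.0320248 ]), 'finger_gap': 65.70777549450648}
```

>>> play_rows:
  series:
    - [[-0.0145, 0.03, -0.0506], 0, 0.3]
    - [[-0.0145, 0.08, -0.0506], 0, 0.3]
    - [[-0.0145, 0.13, -0.0506], 0, 0.3]
    - [[-0.0145, 0.18, -0.0506], 0, 0.3]
    - [[-0.0145, 0.18, -0.0506], 0, 0.3]
    - [[-0.0145, 0.18, -0.0506], 0, 0.3]
    - [[-0.0145, 0.18, -0.0506], 0, 0.3]

```text
clock: 2.8
eef_pos: [434.1, 354.7, 93.2]
eef_rot: [-1.573, 0.003, -2.843]
wrist_force: [-0.5, 0.3, 0.8]
finger_gap: 65.7
```

```bash
python3 -c "
from h import *
to(433,354,6,-73)
snap('side','s1.png',(390,170,510,310),4)"
```

```text
(433, 354, 6) -> [0.0016, 0.0872, 0.0005] twist 0.002 jaw now -72.9
```

View pics/s1.png

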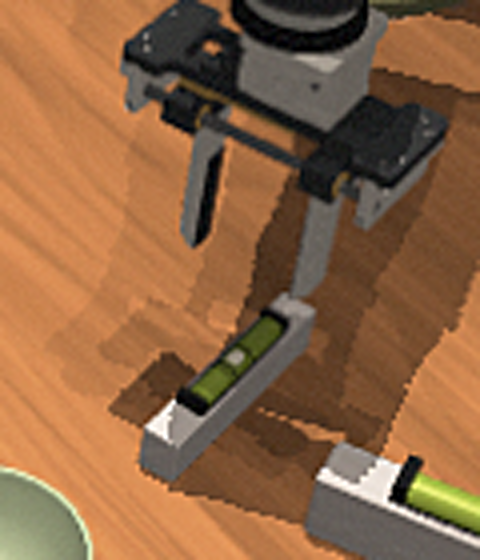

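The fingers are above the small level's middle, one on each side of its width, so I'm descending.

>>> play_rows:
  series:
    - [[0.0015, 0.03, 0.0005], 0, 0.3]
    - [[0.0015, 0.06, 0.0005], 0, 0.3]
    - [[0.0015, 0.08, 0.0005], 0, 0.3]
    - [[0.0015, 0.087, 0.0005], 0, 0.3]
    - [[0.0015, 0.087, 0.0005], 0, 0.3]
    - [[0.0015, 0.087, 0.0005], 0, 0.5]
    - [[0.0015, 0.087, 0.0005], 0, 0.65]
    - [[0.0015, 0.087, 0.0005], 0, 0.7]
    - [[0.0015, 0.087, 0.0005], 0, 0.75]
    - [[0.0015, 0.087, 0.0005], 0, 0.8]
    - [[0.0015, 0.087, 0.0005], 0, 0.9]
    - [[0.0015, 0.087, 0.0005], 0, 0.9]
    - [[0.0015, 0.087, 0.0005], 0, 0.9]
  squeeze: 12

```text
clock: 4.15
eef_pos: [433.3, 354.4, 6.6]
eef_rot: [-1.573, 0.004, -2.843]
wrist_force: [-0.9, 2.2, 3.1]
finger_gap: 25.5
```

```bash
python3 -c "
from h import *
s=manip.read_state();print(s['eef_pos'],s['wrist_force'],s['finger_gap'])
to(433,354,190);to(545,150,190,-20);to(565,-70,190,8)"
```

```text
[433.27322621 354.40033205   6.63623373] [-0.94710308  2.23811425  3.09636042] 25.491531102163425
(433, 354, 190) -> [-0.0004, -0.1834, -0.0002] twist 0.0 jaw now -72.9
(545, 150, 190) -> [-0.0474, -0.1838, 0.2278] twist -0.923 jaw now -72.9
(565, -70, 190) -> [-0.0017, -0.1845, 0.4439] twist -1.412 jaw now -72.9
```

>>> play_rows:
  series:
    - [[0, -0.015, 0], 0, 0.9]
    - [[0, -0.045, 0], 0, 0.9]
    - [[0, -0.085, 0], 0, 0.9]
    - [[0, -0.125, 0], 0, 0.9]
    - [[0, -0.165, 0], 0, 0.9]
    - [[-0.006, -0.184, 0.03], -0.12, 0.9]
    - [[-0.014, -0.184, 0.068], -0.25, 0.9]
    - [[-0.022, -0.184, 0.106], -0.38, 0.9]
    - [[-0.03, -0.184, 0.144], -0.51, 0.9]
    - [[-0.038, -0.184, 0.182], -0.64, 0.9]
    - [[-0.045, -0.184, 0.22], -0.77, 0.9]
    - [[-0.04, -0.184, 0.255], -0.9, 0.9]
    - [[-0.033, -0.184, 0.29], -1.03, 0.9]
    - [[-0.026, -0.184, 0.325], -1.16, 0.9]
    - [[-0.018, -0.184, 0.36], -1.28, 0.9]
    - [[-0.01, -0.184, 0.395], -1.37, 0.9]
    - [[-0.004, -0.184, 0.425], -1.412, 0.9]
    - [[-0.002, -0.184, 0.444], -1.412, 0.9]
    - [[-0.002, -0.184, 0.444], -1.412, 0.9]
    - [[-0.002, -0.184, 0.444], -1.412, 0.9]

```text
clock: 6.15
eef_pos: [564.9, -69.9, 189.7]
eef_rot: [-1.568, 0.003, -1.432]
wrist_force: [-0.6, 0.1, -2.6]
finger_gap: 25.6
```

```bash
python3 -c "
from h import *
s=manip.read_state();print(s['eef_pos'],s['wrist_force'],s['finger_gap'])
to(565,-70,130,8)
to(565,-70,120,8)
snap('side','s2.png',(200,60,400,260),3)"
```

```text
[564.94624112 -69.9488156  189.74833935] [-0.62560291  0.09436688 -2.56195629] 25.59530218570502
(565, -70, 130) -> [0.0003, 0.0597, -0.0001] twist -0.0 jaw now 8.0
(565, -70, 120) -> [0.0003, 0.0697, -0.0002] twist -0.0 jaw now 8.0
```

View pics/s2.png

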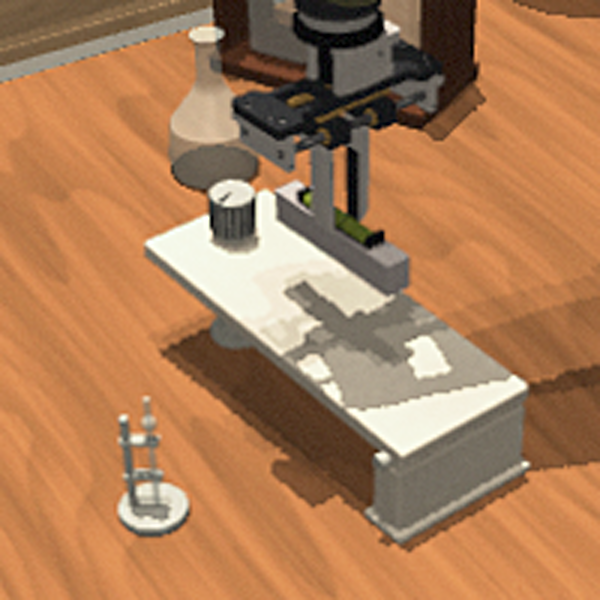

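The level is held straight along the shelf's direction, above its middle. Next I lower it until it touches.

>>> play_rows:
  series:
    - [[0, 0.03, 0], 0, 0.9]
    - [[0, 0.05, 0], 0, 0.9]
    - [[0, 0.058, 0], 0, 0.9]
    - [[0, 0.062, 0], 0, 0.9]
    - [[0, 0.064, 0], 0, 0.9]
    - [[0, 0.066, 0], 0, 0.9]
    - [[0, 0.066, 0], 0, 0.9]

```text
clock: 6.9
eef_pos: [565.4, -69.1, 124.2]
eef_rot: [-1.567, 0.003, -1.431]
wrist_force: [-0.2, 0.5, -3.7]
finger_gap: 26.0
```

>>> play_rows:
  series:
    - [[0, 0.002, 0], 0, 0.9]
    - [[0, 0.004, 0], 0, 0.9]
    - [[0, 0.004, 0], 0, 0.9]

```text
clock: 7.2
eef_pos: [565.3, -69.1, 120.0]
eef_rot: [-1.567, 0.003, -1.431]
wrist_force: [0.3, -0.6, -3.0]
finger_gap: 25.5
```

>>> play_rows:
  series:
    - [[0, 0.002, 0], 0, 0.9]
    - [[0, 0.004, 0], 0, 0.9]
    - [[0, 0.004, 0], 0, 0.9]

```text
clock: 7.5
eef_pos: [565.3, -69.1, 115.9]
eef_rot: [-1.567, 0.003, -1.431]
wrist_force: [0.4, 0.8, -2.2]
finger_gap: 25.6
```

>>> play_rows:
  series:
    - [[0, 0.0015, 0], 0, 0.9]
    - [[0, 0.003, 0], 0, 0.9]
    - [[0, 0.003, 0], 0, 0.9]

```text
clock: 7.8
eef_pos: [566.1, -69.5, 114.1]
eef_rot: [-1.565, 0.002, -1.431]
wrist_force: [-0.8, -0.3, 7.6]
finger_gap: 25.6
```

>>> play_rows:
  series:
    - [[0, -0.001, 0], 0, 0.7]
    - [[0, -0.001, 0], 0, 0.65]
    - [[0, -0.001, 0], 0, 0.6]
    - [[0, -0.001, 0], 0, 0.5]
    - [[0, -0.001, 0], 0, 0.4]
    - [[0, -0.001, 0], 0, 0.4]
    - [[0, -0.001, 0], 0, 0.4]
    - [[0, -0.03, 0], 0, 0.4]
    - [[0, -0.08, 0], 0, 0.4]
    - [[0, -0.12, 0], 0, 0.4]
    - [[0, -0.14, 0], 0, 0.4]
    - [[0, -0.14, 0], 0, 0.4]

```text
clock: 9.0
eef_pos: [566.2, -70.1, 257.1]
eef_rot: [-1.56, 0.0, -1.431]
wrist_force: [0.4, 0.0, 0.0]
finger_gap: 56.7
```

```bash
python3 -c "
from h import *
s=manip.read_state();print(s['eef_pos'],s['wrist_force'],s['finger_gap'])
to(587,-233,230,8);to(450,-200,300)
snap('side','s3.png',(200,60,400,260),3)"
```

```text
[566.18421556 -70.0770204  257.13153386] [0.40007161 0.00146029 0.02723855] 56.6747576117609
(587, -233, 230) -> [0.1642, 0.0271, -0.0024] twist 0.001 jaw now 8.0
(450, -200, 300) -> [0.1124, -0.0444, -0.1327] twist 0.0 jaw now 8.0
```

View pics/s3.png

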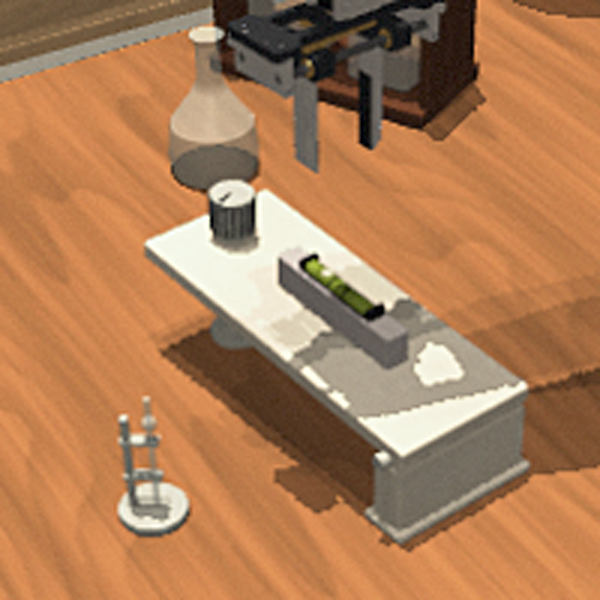

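The level now stands vial up along the shelf's middle, bubble at the knob end. Next is the knob.

>>> play_rows:
  series:
    - [[0.045, 0, 0], 0.12, 0.25]
    - [[0.09, 0, 0], 0.24, 0.25]
    - [[0.13, 0, -0.002], 0.36, 0.25]
    - [[0.155, 0.01, -0.0024], 0.46, 0.25]
    - [[0.164, 0.03, -0.0024], 0.49, 0.25]
    - [[0.164, 0.06, -0.0024], 0.49, 0.25]
    - [[0.164, 0.07, -0.0024], 0.49, 0.25]
    - [[0.164, 0.07, -0.0024], 0.49, 0.25]

```text
clock: 9.85
eef_pos: [585.8, -232.0, 182.1]
eef_rot: [-1.569, 0.005, -1.92]
wrist_force: [0.1, 0.3, 0.3]
finger_gap: 70.0
```

Run:
```python
from h import *
s=manip.read_state();print(s['eef_pos'],s['wrist_force'],s['finger_gap'],s['joints'])
to(587,-233,128,-20)
a=snap('top','x.png',(290,160,450,310),4);b=snap('side','y.png',(230,80,330,230),4)
A=cv2.imread('pics/x.png');B=cv2.imread('pics/y.png');B=cv2.resize(B,(0,0),fx=.6,fy=.6);A=cv2.resize(A,(0,0),fx=.85,fy=.85)
H=max(len(A),len(B));o=np.zeros((H,A.shape[1]+B.shape[1],3),np.uint8);o[:len(A),:A.shape[1]]=A;o[:len(B),A.shape[1]:]=B
print(o.shape);cv2.imwrite('pics/k1.png',o)
```

```text
[ 585.79251092 -231.9733072   182.0636445 ] [0.11119389 0.25450225 0.25835514] 70.04404977970394 [-0.43775002  0.47873685  1.27127783  0.00556708  1.39009933 -0.08913835]
(587, -233, 128) -> [0.0008, 0.0541, 0.0014] twist -0.001 jaw now -20.0
(510, 784, 3)
```

View pics/k1.png

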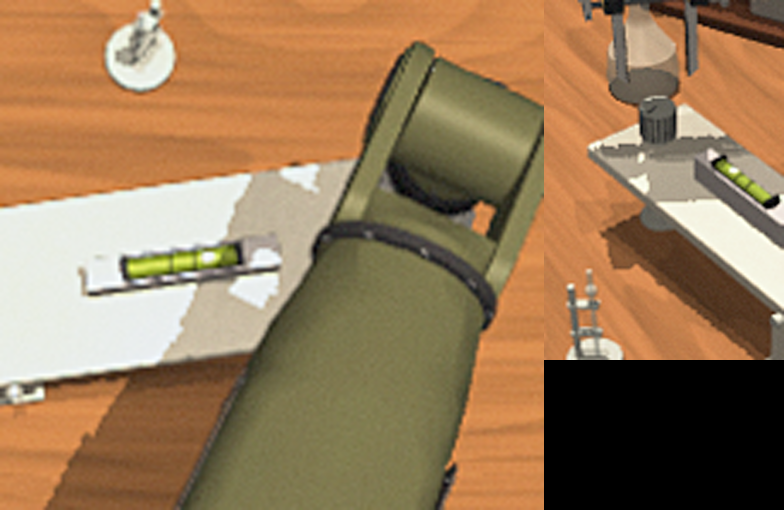

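Top and side views show the level and its bubble clear of the arm, and the fingers straddling the knob. I'm descending and gripping.

>>> play_rows:
  series:
    - [[0.001, 0.025, 0.001], 0, 0.25]
    - [[0.001, 0.045, 0.001], 0, 0.25]
    - [[0.001, 0.054, 0.001], 0, 0.25]
    - [[0.001, 0.054, 0.001], 0, 0.35]
    - [[0.001, 0.054, 0.001], 0, 0.45]
    - [[0.001, 0.054, 0.001], 0, 0.55]
    - [[0.001, 0.054, 0.001], 0, 0.7]
    - [[0.001, 0.054, 0.001], 0, 0.7]
    - [[0.001, 0.054, 0.001], 0, 0.7]
  squeeze: 35

```text
clock: 10.85
eef_pos: [588.2, -233.7, 131.9]
eef_rot: [-1.563, 0.005, -1.92]
wrist_force: [0.1, 0.2, 3.7]
finger_gap: 43.0
```

>>> play_rows:
  series:
    - [[0, 0.003, 0], 0, 0.7]
    - [[0, 0.006, 0], 0, 0.7]
    - [[0, 0.008, 0], 0, 0.7]
    - [[0, 0.008, 0], 0, 0.7]

```text
clock: 11.25
eef_pos: [588.6, -235.2, 124.5]
eef_rot: [-1.56, 0.003, -1.921]
wrist_force: [0.9, -7.1, 7.7]
finger_gap: 43.1
```

>>> play_rows:
  series:
    - [[0, 0.002, 0], 0, 0.7]
    - [[0, 0.004, 0], 0, 0.7]
    - [[0, 0.004, 0], 0, 0.7]

```text
clock: 11.55
eef_pos: [589.4, -235.7, 122.2]
eef_rot: [-1.557, 0.002, -1.921]
wrist_force: [0.1, -0.8, 13.5]
finger_gap: 43.1
```

>>> play_rows:
  series:
    - [[0, 0.002, 0], 0, 0.7]
    - [[0, 0.003, 0], 0, 0.7]
    - [[0, 0.003, 0], 0, 0.7]

```text
clock: 11.85
eef_pos: [590.5, -235.7, 121.7]
eef_rot: [-1.553, 0.003, -1.921]
wrist_force: [-0.9, 3.3, 20.1]
finger_gap: 43.1
```

```bash
cat > bub.py <<'E'
from h import *
def bub(n,box,f,z0=138.):
    im=snap(n,f,box,5 if n=='side' else 5)
    x0,y0,x1,y1=box; c=im[y0:y1,x0:x1]; h=cv2.cvtColor(c,cv2.COLOR_RGB2HSV)
    g=((h[...,0]>24)&(h[...,0]<48)&(h[...,1]>110)&(h[...,2]>50)).astype(np.uint8)
    k,l,st,_=cv2.connectedComponentsWithStats(cv2.morphologyEx(g,cv2.MORPH_CLOSE,np.ones((5,5))))
    i=1+np.argmax(st[1:,4]); p=np.argwhere((l==i))[:,::-1].astype(float)
    m=p.mean(0); v=np.linalg.svd(p-m,full_matrices=False)[2][0]
    if v[0]<0: v=-v
    t=(p-m)@v; a,b=t.min(),t.max(); ts=np.arange(a-4,b+4,.25)
    S=np.zeros(len(ts));G=np.zeros(len(ts)); w=np.array([-v[1],v[0]])
    for o in np.arange(-1,1.1,.5):
        q=(m+ts[:,None]*v+o*w).astype(np.float32)
        rgb=cv2.remap(c.astype(np.float32),q[:,:1].copy(),q[:,1:].copy(),cv2.INTER_LINEAR)[:,0]
        S+=rgb[:,2]/5; G+=(rgb[:,1])/5   # blue: high only in bubble; green: tube
    inn=(ts>a+2)&(ts<b-2); base=np.median(S[inn]); e=np.clip(S-base-.35*(S[inn].max()-base),0,None)*inn
    x=(ts*e).sum()/e.sum(); mm=88/(b-a+1)
    print(n,'vial mid',(m+np.array([x0,y0])+v*(a+b)/2).round(1),'len px',round(b-a+1,1),'bubble off px',round(x-(a+b)/2,2),'mm~',round((x-(a+b)/2)*mm,1))
    print(' B',S[::2].astype(int).tolist())
def both(tag):
    s=manip.read_state();print(s['clock'],s['eef_pos'].round(1),s['wrist_force'].round(1),'gap',round(s['finger_gap'],1),'j6',s['joints'][5].round(2))
    bub('top',(305,215,385,262),tag+'t.png'); bub('side',(280,110,345,190),tag+'s.png')
E
python3 -c "
from bub import *
both('b0')
to(588,-234,120,20)
print(unproj('top',[[343.5,237]],141))"
```

```text
11.85 [ 590.5 -235.7  121.7] [-0.9  3.3 20.1] gap 43.1 j6 -0.09
top vial mid [343.6 236.6] len px 32.8 bubble off px 3.66 mm~ 9.8
 B [244, 242, 239, 189, 120, 87, 69, 66, 70, 73, 78, 82, 83, 83, 84, 85, 86, 85, 83, 82, 81, 81, 78, 77, 78, 80, 83, 85, 86, 86, 85, 83, 81, 78, 75, 77, 80, 81, 80, 80, 78, 84, 116, 152, 188, 218, 225, 229, 228, 222, 197, 165, 110, 69, 74, 79, 81, 82, 85, 87, 86, 85, 86, 87, 87, 85, 81, 80, 75, 69, 58, 44, 37, 32, 46, 65, 97, 128, 148, 163]
side vial mid [311.7 156.5] len px 27.0 bubble off px -2.64 mm~ -8.6
 B [159, 149, 137, 119, 90, 54, 22, 8, 17, 33, 48, 59, 61, 63, 64, 65, 65, 64, 63, 63, 62, 62, 62, 62, 63, 76, 105, 131, 138, 135, 128, 117, 98, 76, 62, 58, 60, 61, 57, 53, 55, 60, 64, 65, 65, 64, 64, 64, 64, 64, 64, 65, 65, 65, 67, 67, 65, 60, 52, 41, 32, 25, 19, 12, 5, 10, 31, 72, 137]
(588, -234, 120) -> [-0.0008, 0.0016, -0.003] twist -0.699 jaw now -20.0
[[565.65682854 -71.46181387 141.        ]]
```

The bubble is about 9 mm towards the knob end in both cameras, so it needs roughly 0.65 rad counter-clockwise. The level centre measures (566,-71), on the spot. I'll turn 0.5 rad first.

>>> play_rows:
  series:
    - [[0, 0.0025, 0], -0.05, 0.7]
    - [[0, 0.0035, 0], -0.12, 0.7]
    - [[0, 0.0045, 0], -0.2, 0.7]
    - [[0, 0.0055, 0], -0.28, 0.7]
    - [[0, 0.0065, 0], -0.36, 0.7]
    - [[0, 0.0075, 0], -0.44, 0.7]
    - [[0, 0.008, 0], -0.5, 0.7]
    - [[0, 0.008, 0], -0.5, 0.7]
    - [[0, 0.008, 0], -0.5, 0.7]
    - [[0, 0.008, 0], -0.5, 0.7]
    - [[0, 0.008, 0], -0.5, 0.7]
    - [[0, 0.008, 0], -0.5, 0.7]
    - [[0, 0.008, 0], -0.5, 0.7]
    - [[0, 0.008, 0], -0.5, 0.7]
    - [[0, 0.008, 0], -0.5, 0.7]
    - [[0, 0.008, 0], -0.5, 0.7]
    - [[0, 0.008, 0], -0.5, 0.7]

```text
clock: 13.65
eef_pos: [591.6, -236.8, 116.0]
eef_rot: [-1.551, -0.009, -1.42]
wrist_force: [-1.7, -2.6, 17.8]
finger_gap: 42.9
```

```bash
python3 -c "
from bub import *
both('b1');to(588,-234,120,20)"|grep -v B
```

```text
13.65 [ 591.6 -236.8  116. ] [-1.7 -2.6 17.8] gap 42.9 j6 -0.59
top vial mid [344.  236.7] len px 32.8 bubble off px 0.79 mm~ 2.1
side vial mid [311.5 157.2] len px 26.5 bubble off px -0.64 mm~ -2.1
(588, -234, 120) -> [-0.0032, -0.0041, -0.003] twist -0.199 jaw now 8.6
```

>>> play_rows:
  series:
    - [[0, 0.0025, 0], -0.05, 0.7]
    - [[0, 0.0035, 0], -0.1, 0.7]
    - [[0, 0.0042, 0], -0.15, 0.7]
    - [[0, 0.0042, 0], -0.15, 0.7]
    - [[0, 0.0042, 0], -0.15, 0.7]
    - [[0, 0.0042, 0], -0.15, 0.7]
    - [[0, 0.0042, 0], -0.15, 0.7]
    - [[0, 0.0042, 0], -0.15, 0.7]
    - [[0, 0.0042, 0], -0.15, 0.7]
    - [[0, 0.0042, 0], -0.15, 0.7]
    - [[0, 0.0042, 0], -0.15, 0.7]
    - [[0, 0.0042, 0], -0.15, 0.7]
    - [[0, 0.0042, 0], -0.15, 0.7]
    - [[0, 0.0042, 0], -0.15, 0.7]

```text
clock: 15.15
eef_pos: [592.6, -237.3, 114.1]
eef_rot: [-1.55, -0.015, -1.27]
wrist_force: [-2.8, 0.1, 18.7]
finger_gap: 42.9
```

```bash
python3 -c "
from bub import *
both('b2')
A=cv2.imread('pics/b2t.png');B=cv2.imread('pics/b2s.png');H=max(len(A),len(B));o=np.zeros((H,A.shape[1]+B.shape[1],3),np.uint8);o[:len(A),:A.shape[1]]=A;o[:len(B),A.shape[1]:]=B
cv2.imwrite('pics/b2.png',o)"
```

```text
15.15 [ 592.6 -237.3  114.1] [-2.8  0.1 18.7] gap 42.9 j6 -0.74
top vial mid [344.3 236.6] len px 32.5 bubble off px -0.09 mm~ -0.3
 B [246, 241, 219, 163, 86, 55, 69, 76, 78, 79, 81, 82, 82, 82, 84, 86, 86, 85, 85, 84, 80, 77, 79, 81, 82, 83, 84, 84, 84, 85, 83, 80, 72, 68, 104, 146, 188, 225, 232, 236, 233, 228, 207, 184, 128, 73, 69, 72, 78, 83, 82, 81, 82, 84, 86, 87, 87, 86, 85, 85, 86, 86, 84, 83, 83, 83, 79, 74, 61, 45, 39, 35, 31, 30, 63, 104, 133, 159, 162, 159]
side vial mid [311.3 157.5] len px 26.5 bubble off px -0.06 mm~ -0.2
 B [149, 140, 126, 102, 68, 33, 14, 13, 28, 46, 58, 63, 65, 64, 63, 62, 62, 62, 62, 62, 63, 63, 62, 62, 62, 59, 53, 45, 44, 55, 84, 120, 140, 143, 142, 134, 113, 84, 57, 46, 49, 58, 63, 64, 65, 65, 64, 62, 63, 63, 63, 62, 64, 66, 65, 62, 56, 48, 39, 29, 20, 14, 10, 7, 17, 46, 95]
```

View pics/b2.png

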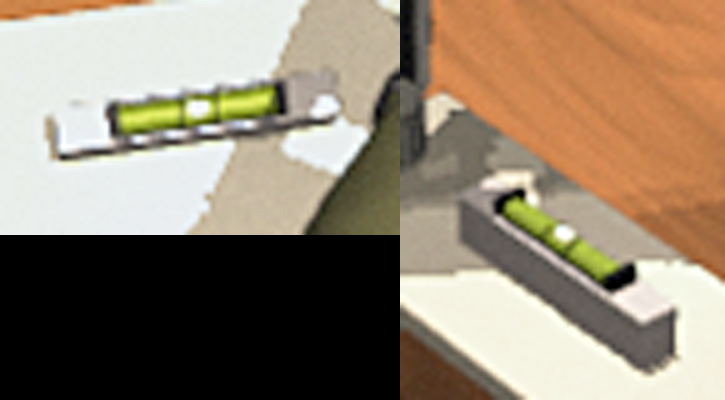

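The bubble sits between the two rings in both views: -0.3 mm in the top view, -0.2 mm in the side view. The wrist reads 19 N while pressing the knob, well above the 5–10 N needed, so I'm handing in.

```bash
python3 -c "
from h import *
s=manip.read_state();print(s['clock'],s['wrist_force'],s['finger_gap'],s['eef_pos']);print(manip.sign_off())"
```

```text
15.25 [-2.15288542  0.40522021 17.67312467] 42.86305298774442 [ 592.57423343 -237.25695392  114.10886578]
the job is handed in; nothing more can be done
None
```

I handed the job in at 15.25 s, with the gripper still holding the knob and pressing the shelf home. The hand-in gives no verdict.

- **Level:** I picked up the smaller level at 12 N and laid it vial up along the shelf. Its centre measured within about 2 mm of the estimated spot.
- **Knob:** I gripped it at 35 N and pressed it down about 10 mm to the stop. I then turned it about 0.65 rad counter-clockwise, and the knob end went down with the turn as expected.
- **Bubble:** The last check put it -0.3 mm from the centre in the top view and -0.2 mm in the side view. It sits between the two rings, and the two cameras agree.
- **Final hold:** The downward push was about 18 N, against the 5–10 N needed, and the fingers were closed on the knob at 42.9 mm. I judged that the shelf was home from this force and the 10 mm of travel; the lift joint was not read directly.
- **Bystanders:** The arm never went near the decanter, bowl or pipette stand, but I did not measure their positions again at the end.

No check failed. The only disagreement was 2–3 mm between the two cameras on the knob's position, too small to affect the grip.

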